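Hang the dial gauge on its hook, face outward

ROBOT

A 7-joint arm with a two-finger parallel gripper is mounted at the origin on the work surface; the furniture and walls round the work are solid. World frame = base frame: x ahead of the robot, y to its left, z up, the work surface at z = 0. Lengths are in m, angles in rad, forces in N, time in s.
With the tool pointing down it reaches from about 0.425 to 0.875 m from the base axis. Payload 4.7 kg.
Tool frame: the origin (TCP) lies at the centre of the arm's flange, where the gripper is bolted on; the fingertips stand 182 mm ahead of it and the grasp point (between the pads) lies ahead of it (ctrl.hold_point_z is the z of the grasp point in the tool frame, in m); z points along the fingers, y is the direction in which the jaws open and shut (so a half turn about z gives the same grasp; the last joint's range is limited). The gripper opens to 87 mm and grips with 3 to 60 N. Pads are 19 mm wide; open, the fingers measure 117 mm over their backs; the gripper's body (75 mm by 190 mm) begins 51 mm behind the grasp point.
Start: joints at [1.194, 0.321, -0.07, 1.45, 0.023, 1.371, -0.057], TCP at [0.248, -0.601, 0.405] pointing down, gripper open.
Joint ranges: [-2.86, 2.86], [-0.3, 2.09], [-1.38, 1.24], [0.06, 2.45], [-1.56, 4.7], [0.09, 2.05], [-2.69, 2.69]. Speed limits (rad/s): [2.57, 2.57, 3.14, 3.14, 3.14, 3.14, 3.14].

INTERFACE

Orientations are given as a rotation vector (axis times angle).
In Python, from bench import get_state, imaging, workorder, ctrl gives the robot as it stands.
- The arm moves only by the tool step_arm, never from a script. Its argument "increments" is a list of rows, each an object of numbers: "claw": the opening, from 0 (shut) to 1 (fully open); "tx", "ty", "tz": the shift along the tool's x, y, z in m; "spin": the turn about the tool's z in degrees. A call has 1 to 8 rows; each row is the pose to reach, as a shift and turn from the pose commanded when the call began, along the tool's axes at that moment; what a row does not reach only later rows make up. A row lasts 1/12 s, in which the tool goes at most 41.7 mm and 7.16 degrees, less where a joint would pass 70% of its speed; a pose out of reach is approached as far as the arm can. A call with a gripper value outside its range is refused whole. The fingers move at their own pace and stop on an object; "force" is the grip in N (left out, the last holds). Time passes only in rows, so rows that repeat a pose let the fingers close. It gives the time, the measured TCP pose, the force and the opening at its end, in the units of the state.
- get_state(): the state, without advancing time (a new reading comes with each control period).
- imaging.get_image(name): name is "scene" or "top"; returns the picture (384x512x3 uint8, blue, green, red); there is no depth.
- imaging.camera_params(name): a dict with "intrinsics" (3x3 intrinsics, pixels), "camera_from_world" (4x4, takes a point from world to camera coordinates). Camera axes: x right, y down, z forward; pixel columns grow to the right and rows downward; lengths in m; the calibration is good to about 2 mm. A picture is of the moment at which its call begins. camera_params takes no time and is no camera call.
- workorder.close_job(): hands the job in, once; it reports no verdict.
The state is a dict: "time": time; "joint_positions": joint angles; "qd": joint speeds; "joint_torque": joint torques, N m; "position": TCP position; "tool_rot": TCP orientation; "ft_force": force on the tool from outside, world axes, zero at the start; "torque": the same for the moment, N m; "grip_width": opening from 0.0 (shut) to 1.0 (fully open).
Only numpy, scipy, OpenCV 4.12 (cv2) and the standard library are available. Lean on these libraries where they do the work, as an engineer would, in place of code of your own. Each camera call takes 0.05 s, during which the arm holds its last target. There are 200 camera calls.

TASK

Lift the gauge with the round dial out of its block and hang it by its slot on the flat hook of the hook stand, with its graduated face pointing outward, that is towards the free end of the hook, and square to the hook. Let it hang there upright and still, and leave the square gauge standing in its own block.

Things in the scene. Friction and masses are not known exactly. Their poses are not given: they have to be found in the camera images.
- dial_gauge: gauge to hang: aluminium plate 8 mm thick (its x), 72 wide (y), 172 high (z up), 0.1 to 0.21 kg, round dial (72 across, centre z = 52 mm). Origin: centre of the underside of its foot. The white graduated face looks along its -x; its back (+x) is plain. Starts upright, foot 20 mm deep in the slot of a fixed block (44x70x26 mm): lift straight up. Starts facing half to the robot, right, or half away
- dial_tab (a point): on the dial gauge: middle of its grip tab, 149 mm above its foot. The tab is 30 wide (y), 10 thick (x; grip across this), from z = 128 to 172 mm. Under it a crossbar 72 wide, z = 118 to 128; under that the closed hanging slot: 52 wide, flat upper edge at z = 118, lower edge z = 88 mm. Axes as the gauge's
- square_gauge: the other gauge, to be left alone: same size, tab, slot and kind of block, with a square white face (72 x 66 mm) in place of the round dial. Origin: centre of the underside of its foot, face along -x, z up. The two blocks may swap places
- hook_stand: fixed hook stand. Origin: on the bench under the centre of the post; z up; -x is outward, along the hook to its free end. Base plate 120x100x12 mm (x -90 to 30), post 14x34 mm with top at z = 165 mm, and from its top a flat level steel hook along -x. Nothing of the stand rises above the hook's lip (z = 173 mm). Pass the hook end through the gauge's slot, then lower; x = -55 mm is a good spot
- hook_tip (a point): on the hook's upper face where the end lip begins (stand frame x = -104, y = 0, z = 165 mm); axes as the stand's. The hook is a blade 24 mm wide (y) and 6 thick, top at z = 165; beyond this point a lip 6 mm long stands 8 mm higher. The gauge's crossbar may rest anywhere between lip and post (its front and bracket at x = -11 mm)
Mind the look-alikes: they are no part of the job. What is shaped like the dial_gauge but turquoise is not meant.

How it is judged:
At the end, for the whole second after the job is handed in: The dial gauge hangs at rest with the hook through its slot, hook end over 6 mm in front of the graduated face, post behind its back, within 15 degrees of square to the hook and 10 degrees of upright, clear of the bench. The square gauge stands upright within 20 mm of its start (x of hook_tip in the frame of dial_gauge below -0.006 m and x of hook_stand in the frame of dial_gauge above 0.006 m and y of hook_tip in the frame of dial_gauge between -0.04 and 0.04 m and z of hook_tip in the frame of dial_gauge between 0.098 and 0.138 m and angle between the x axis of dial_gauge and the x axis of hook_stand, either way round below 0.26 rad and angle between dial_gauge's own z axis and vertical below 0.18 rad and height (world z) of dial_gauge above 0.035 m and contact force between dial_gauge and hook_stand above 0.3 N and linear speed of dial_gauge below 0.04 m/s and angular speed of dial_gauge below 0.5 rad/s and distance of square_gauge from where it was at the start of the episode below 0.02 m and angle between square_gauge's own z axis and vertical below 0.2 rad); the robot touches nothing.
It fails at once if the square gauge is pulled out of its block or displaced by more than 20 mm (distance of square_gauge from where it was at the start of the episode above 0.02 m).
It also fails if it takes over 48 s, if anything falls off the work surface, if the arm or the gripper's body presses on something with over 40 N, if the wrist force passes 120 N, or if a joint passes its speed limit or range.

## Working session

There is one attempt and no reset: what is moved stays moved. The work goes in short steps, Python scripts to look and compute and a tool call to move; the robot and the scene stay as the last step left them, time stands still between calls to the robot, and variables do not carry over. Pictures are saved under pics/ and viewed, on a budget of 10 in all, crops included, one or two more only if the job needs it, and the job is handed in when it is done.

Besides the shell and the picture viewer there is one more tool, called after "Call:" as name(argument=value, ...), one argument or row to a line, values as JSON. step_arm: Moves the arm, as the interface text tells. Its arguments: {"type":"object","properties":{"increments":{"type":"array"},"force":{"type":"number"}},"required":["increments"]}

```bash
mkdir -p pics; python3 - <<'E'
from bench import get_state, imaging, workorder, ctrl
import cv2
print(get_state()); print(ctrl.hold_point_z)
for n in("scene","top"):
    im=imaging.get_image(n); cv2.imwrite(f"pics/{n}0.png",im)
    print(imaging.camera_params(n))
E
```

```text
{'time': 0.0, 'joint_positions': array([ 1.19410177,  0.32181036, -0.07007476,  1.45168051,  0.02264369,
        1.37081978, -0.0569127 ]), 'qd': array([ 2.82858283e-04, -1.06518458e-03, -1.06418139e-03, -7.41637628e-05,
        7.65680394e-04,  1.15533369e-03,  1.63894465e-03]), 'joint_torque': array([ 3.74180272e-04, -4.91288638e+01, -4.03594449e-01, -3.12524521e+01,
       -6.39846898e-02,  4.37054154e-02,  1.48402469e-04]), 'position': array([ 0.24747615, -0.60081447,  0.40366657]), 'tool_rot': array([-3.07997914e+00, -6.09625133e-01,  8.12197779e-04]), 'ft_force': array([-0.24954959, -0.54220693,  0.78698004]), 'torque': array([-0.04020393, -0.02279865, -0.03288559]), 'grip_width': 1.0020120309608995}
0.1635
{'intrinsics': array([[471.03069974,   0.        , 262.1618996 ],
       [  0.        , 471.03069974, 193.14856029],
       [  0.        ,   0.        ,   1.        ]]), 'camera_from_world': array([[ 2.86387264e-01,  9.58113917e-01,  2.40039012e-04,
         4.06138722e-02],
       [ 6.37179150e-01, -1.90270399e-01, -7.46860031e-01,
        -2.03044951e-01],
       [-7.15531317e-01,  2.14044148e-01, -6.64981230e-01,
         1.69223644e+00],
       [ 0.00000000e+00,  0.00000000e+00,  0.00000000e+00,
         1.00000000e+00]])}
{'intrinsics': array([[409.29039739,   0.        , 245.20318023],
       [  0.        , 409.29039739, 189.66908665],
       [  0.        ,   0.        ,   1.        ]]), 'camera_from_world': array([[ 0.00789532, -0.99996759, -0.00157865, -0.17740973],
       [-0.9799688 , -0.00742324, -0.19901266,  0.45210338],
       [ 0.19899449,  0.00311829, -0.97999565,  1.04681769],
       [ 0.        ,  0.        ,  0.        ,  1.        ]])}
```

View pics/scene0.png

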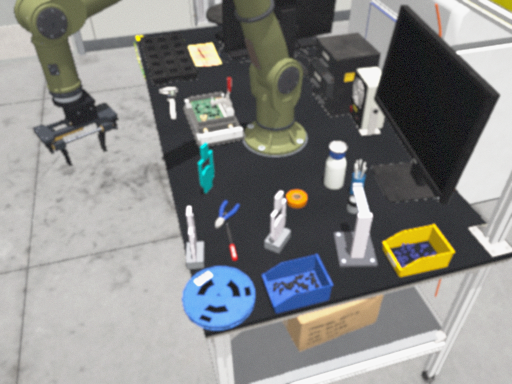

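View pics/top0.png

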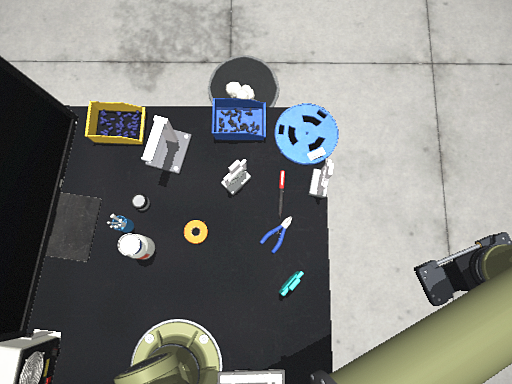

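The scene shows two grey gauges, at about (193,240) and (278,222), the turquoise look-alike at (206,168), and the hook stand at (358,230). In the top view they are at (322,178), (237,177), (291,284) and (165,145). I'll enlarge these.

```bash
python3 - <<'E'
import cv2,numpy as np
s=cv2.imread("pics/scene0.png");t=cv2.imread("pics/top0.png")
z=lambda im,x,y,w,h:cv2.resize(im[y:y+h,x:x+w],(w*5,h*5),interpolation=cv2.INTER_CUBIC)
# 260x300 tiles: 52x60 px... 
a=[z(s,170,198,52,75)[:, :],z(s,252,184,52,75),z(s,332,186,52,85)[:375]]
b=[z(t,296,150,52,44),z(t,212,150,52,44),z(t,138,112,52,44)]
cv2.imwrite("pics/c1.png",np.vstack([np.hstack(a),np.hstack(b)]))
E
```

```text
(no output)
```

View pics/c1.png

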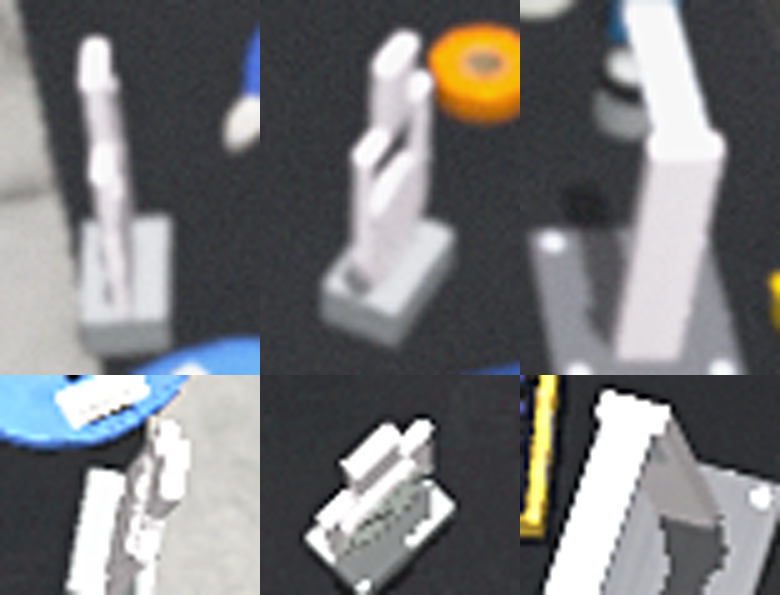

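```bash
cat > h.py <<'E'
import numpy as np,cv2
from scipy.optimize import least_squares
from bench import imaging
P={n:imaging.camera_params(n) for n in("scene","top")}
def proj(n,p):
    p=np.atleast_2d(p); T=P[n]["camera_from_world"];c=p@T[:3,:3].T+T[:3,3]
    u=c@P[n]["intrinsics"].T; return u[:,:2]/u[:,2:]
def at_z(n,uv,z):
    T=P[n]["camera_from_world"];R=T[:3,:3];C=-R.T@T[:3,3]
    d=R.T@np.linalg.inv(P[n]["intrinsics"])@[*uv,1];return C+d*(z-C[2])/d[2]
def place(pts,x,y,yaw,z=0):
    c,s=np.cos(yaw),np.sin(yaw);p=np.array(pts,float)
    return np.c_[x+c*p[:,0]-s*p[:,1],y+s*p[:,0]+c*p[:,1],p[:,2]+z]
E
python3 - <<'E'
from h import *
for n in P:
    T=P[n]["camera_from_world"];print(n,-T[:3,:3].T@T[:3,3])
F=.006 # foot z guess: block 26 high, foot 20 deep
for k,s,t in(("A",(189,207),(330,163)),("B",(279,193),(234,166))):
    print(k,at_z("scene",s,.172+F),at_z("top",t,.172+F))
# hook lip and stand
print("tip",at_z("scene",(368.5,214),.173),at_z("top",(158,120),.173),at_z("top",(147,163),.165))
s=cv2.imread("pics/scene0.png");t=cv2.imread("pics/top0.png")
z=lambda im,x,y,w,h,k:cv2.resize(im[y:y+h,x:x+w],(w*k,h*k),interpolation=cv2.INTER_CUBIC)
a=np.hstack([z(s,176,200,40,75,8)[:600],z(s,258,186,40,75,8)[:600]])[:290*2]
b=np.hstack([z(t,300,150,40,60,8)])
cv2.imwrite("pics/c2.png",cv2.resize(np.hstack([z(t,306,152,34,50,8)[:400],z(t,216,152,42,50,8),z(t,136,112,60,65,6)[:400]]),None,fx=.8,fy=.8) )
E
```

```text
scene [ 1.32859288 -0.43975947  0.97364956]
top [ 0.23613696 -0.17731219  1.11557101]
A [ 0.47005938 -0.37069495  0.178     ] [ 0.49247803 -0.37461576  0.178     ]
B [ 0.48415897 -0.14249472  0.178     ] [ 0.48344315 -0.14737895  0.178     ]
tip [0.61433874 0.04421856 0.173     ] [0.59902199 0.03938366 0.173     ] [0.49275073 0.0621666  0.165     ]Traceback (most recent call last):
  File "<stdin>", line 13, in <module>
    return _nx.concatenate(arrs, 1, dtype=dtype, casting=casting)
           ~~~~~~~~~~~~~~~^^^^^^^^^^^^^^^^^^^^^^^^^^^^^^^^^^^^^^^
ValueError: all the input array dimensions except for the concatenation axis must match exactly, but along dimension 0, the array at index 0 has size 400 and the array at index 2 has size 390
```

```bash
python3 - <<'E'
from h import *
s=cv2.imread("pics/scene0.png");t=cv2.imread("pics/top0.png")
z=lambda im,x,y,w,h,k:cv2.resize(im[y:y+h,x:x+w],(w*k,h*k),interpolation=cv2.INTER_CUBIC)
a=np.hstack([z(s,176,204,32,60,6),z(s,260,190,34,60,6),z(s,330,180,60,90,4)])
b=np.hstack([z(t,306,157,30,40,6),z(t,216,157,36,40,6),z(t,136,112,60,60,4)])
b=b[:, :a.shape[1]]
a=np.pad(a,((0,0),(0,max(0,b.shape[1]-a.shape[1])),(0,0)))
cv2.imwrite("pics/c2.png",np.vstack([a,np.pad(b,((0,0),(0,a.shape[1]-b.shape[1]),(0,0)))]))
print(a.shape,b.shape)
E
```

```text
(360, 636, 3) (240, 636, 3)
```

View pics/c2.png

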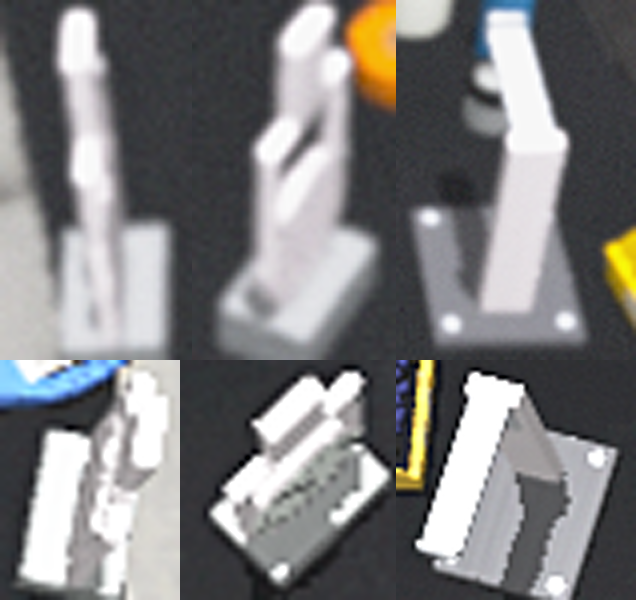

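```bash
python3 - <<'E'
from h import *
sA=lambda x,y:(176+x/6,204+y/6); sB=lambda x,y:(260+(x-192)/6,190+y/6)
tA=lambda x,y:(306+x/6,157+(y-360)/6); tB=lambda x,y:(216+(x-180)/6,157+(y-360)/6)
f=.006
def show(k,*a): print(k,*[np.round(v,3) for v in a])
show("A bar s",at_z("scene",sA(88,140),.128+f),at_z("scene",sA(100,58),.128+f))
show("B bar s",at_z("scene",sB(268,148),.128+f),at_z("scene",sB(337,65),.128+f))
show("B bar t",at_z("top",tB(240,490),.128+f),at_z("top",tB(348,380),.128+f))
show("B tab t",at_z("top",tB(262,440),.172+f),at_z("top",tB(318,385),.172+f))
show("A blk s",*[at_z("scene",sA(*p),.026) for p in((62,228),(170,228),(168,320),(62,325))])
show("B blk s",*[at_z("scene",sB(*p),.026) for p in((220,300),(330,325),(378,240))])
show("B blk t",*[at_z("top",tB(*p),.026) for p in((212,512),(280,580),(390,480))])
show("A blk t",*[at_z("top",tA(*p),.026) for p in((50,432),(20,590),(125,590))])
E
```

```text
A bar s [ 0.496 -0.376  0.134] [ 0.45  -0.362  0.134]
B bar s [ 0.512 -0.167  0.134] [ 0.471 -0.123  0.134]
B bar t [ 0.463 -0.127  0.134] [ 0.51  -0.171  0.134]
B tab t [ 0.473 -0.137  0.178] [ 0.495 -0.159  0.178]
A blk s [ 0.441 -0.389  0.026] [ 0.455 -0.342  0.026] [ 0.508 -0.353  0.026] [ 0.497 -0.398  0.026]
B blk s [ 0.495 -0.183  0.026] [ 0.523 -0.14   0.026] [ 0.48  -0.102  0.026]
B blk t [ 0.477 -0.109  0.026] [ 0.446 -0.14   0.026] [ 0.493 -0.189  0.026]
A blk t [ 0.517 -0.363  0.026] [ 0.443 -0.348  0.026] [ 0.443 -0.395  0.026]
```

```bash
python3 - <<'E'
from h import *
th=np.linspace(0,2*np.pi,60)
def outl(kind):
    o=[[-36,88],[-36,128],[-15,128],[-15,172],[15,172],[15,128],[36,128],[36,88]]
    if kind=="round": b=[[36*np.cos(a),52+36*np.sin(a)] for a in th]; o=[[36,52],[36,128],[15,128],[15,172],[-15,172],[-15,128],[-36,128],[-36,52]]
    else: b=[[-36,22],[36,22],[36,88],[-36,88],[-36,22]]
    s=[[-26,88],[26,88],[26,118],[-26,118],[-26,88]]
    return [np.array(q)/1000 for q in (o,b,s)]
im={n:cv2.imread(f"pics/{n}0.png") for n in P}
rows=[]
for k,(x,y,yaw) in {"A":(.478,-.371,np.radians(78)),"B":(.4865,-.147,np.radians(46))}.items():
    r=[]
    for n in P:
        c=proj(n,[[x,y,.09]])[0]; x0,y0=int(c[0])-20,int(c[1])-25
        for kind in("none","round","square"):
            g=cv2.resize(im[n][y0:y0+50,x0:x0+22*2-14+10],None,fx=6*.5*2*.55,fy=6*.55,interpolation=cv2.INTER_CUBIC)
            fx=g.shape[1]/40;fy=g.shape[0]/50
            g=cv2.resize(im[n][y0:y0+50,x0:x0+40],(132*1,165*1),interpolation=cv2.INTER_CUBIC) if 0 else cv2.resize(im[n][y0:y0+50,x0:x0+40],(240,300),interpolation=cv2.INTER_CUBIC)
            if kind!="none":
                for sx,col in((-.004,(0,0,255)),(.004,(0,200,0))):
                    for q in outl(kind):
                        w=place(np.c_[np.full(len(q),sx),q],x,y,yaw,.006)
                        p=((proj(n,w)-[x0,y0]+.5)*6).astype(int)
                        cv2.polylines(g,[p],False,col,1)
            r.append(g)
    rows.append(np.hstack(r))
for i,r in enumerate(rows): pass
S=np.vstack([rows[0][:, :720],rows[1][:, :720]]);T=np.vstack([rows[0][:,720:],rows[1][:,720:]])
cv2.imwrite("pics/s1.png",S);cv2.imwrite("pics/t1.png",T)
E
```

```text
(no output)
```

View pics/s1.png

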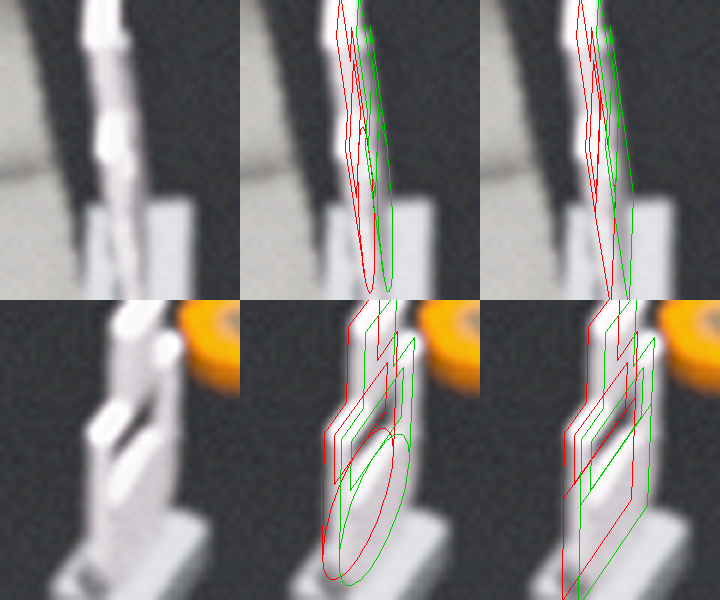

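View pics/t1.png

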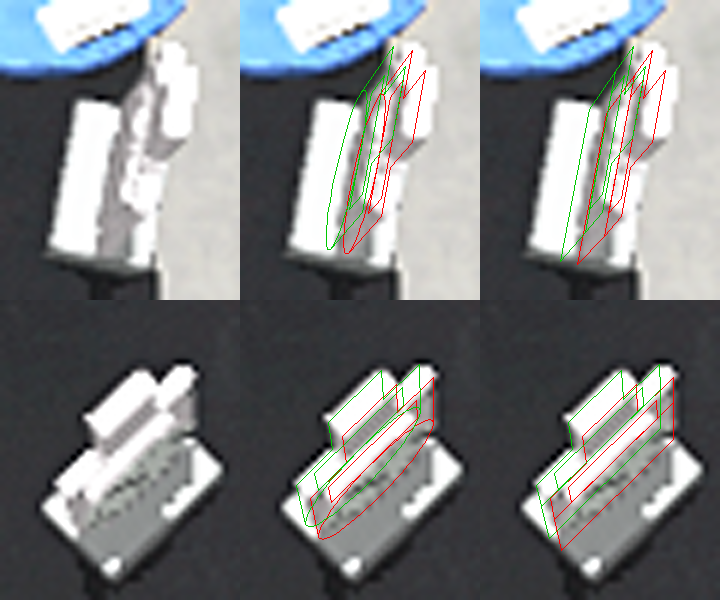

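In the overlays B (centre, top view) shows tick dots that seem to follow the round outline. I'll rectify the faces before I commit to it.

```bash
python3 - <<'E'
from h import *
im={n:cv2.imread(f"pics/{n}0.png") for n in P}
def rect(n,x,y,yaw,sx,flip):
    q=np.array([[-40,140],[40,140],[40,5],[-40,5]])/1000.
    w=place(np.c_[np.full(4,sx),q],x,y,yaw,.006)
    src=proj(n,w).astype(np.float32)
    dst=np.float32([[0,0],[240,0],[240,405],[0,405]])
    o=cv2.warpPerspective(im[n],cv2.getPerspectiveTransform(src,dst),(240,405),flags=cv2.INTER_LINEAR)
    c=(lambda y,z:(int((y+40)*3),int((140-z)*3)))
    cv2.circle(o,c(0,52),108,(0,0,255),1)
    return o
A=(.478,-.375,np.radians(78));B=(.4865,-.147,np.radians(46))
cv2.imwrite("pics/r1.png",np.hstack([rect("top",*B,-.004,0),rect("scene",*B,.004,0),rect("top",*A,.004,0)]))
E
```

```text
(no output)
```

View pics/r1.png

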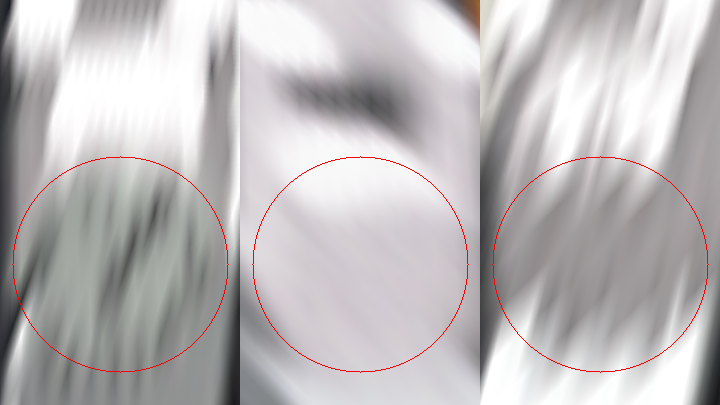

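Inconclusive by eye. I'll fit rendered models for both hypotheses to both gauges.

```bash
cat > fit.py <<'E'
from h import *
from scipy.optimize import minimize
from scipy.ndimage import gaussian_filter
K=5
th=np.radians(np.arange(0,361,6))
def shapes(kind):
    rects=[(-36,36,118,128),(-15,15,128,172),(-36,-26,80 if kind=="square" else 52,118),(26,36,80 if kind=="square" else 52,118),(-20,20,2,30)]
    L=[np.array([[a,c],[b,c],[b,d],[a,d]])/1e3 for a,b,c,d in rects]
    if kind=="round": L.append(np.c_[36*np.cos(th),52+36*np.sin(th)]/1e3)
    else: L.append(np.array([[-36,22],[36,22],[36,88],[-36,88]])/1e3)
    return L
def labels(n,kind,x,y,yaw,win):
    x0,y0,w,h=win; m=np.zeros((h*K,w*K),np.uint8)
    cam=P[n]["camera_from_world"];C=-cam[:3,:3].T@cam[:3,3]
    ax=np.array([np.cos(yaw),np.sin(yaw)]);side=np.sign(ax@(C[:2]-[x,y]))
    def fill(p,c): cv2.fillPoly(m,[np.round(((proj(n,p)-[x0,y0]+.5)*K-.5)*16).astype(np.int32)],c,shift=4)
    b=[(-.022,-.035),(.022,-.035),(.022,.035),(-.022,.035)]
    def bq(i,j): return place([(*b[i],0),(*b[j],0),(*b[j],.026),(*b[i],.026)],x,y,yaw)
    for i in range(4):
        q=bq(i,(i+1)%4); nrm=q[:2].mean(0)[:2]-[x,y]
        if nrm@(C[:2]-q[:2].mean(0)[:2])>0: fill(q,1+i%2)
    fill(place([(*p,.026) for p in b],x,y,yaw),3)
    L=[s.copy() for s in shapes(kind)]
    for s in L: s[:,1]=np.maximum(s[:,1],.020)
    T=.004
    for s in L:   # rims visible from camera, then the face
        k=len(s)
        for i in range(k):
            a,c=s[i],s[(i+1)%k]
            q=place([(-T,*a),(T,*a),(T,*c),(-T,*c)],x,y,yaw,.006)
            up=abs(c[0]-a[0])>abs(c[1]-a[1])
            fill(q,4 if up else 5)
    for s in L: fill(place(np.c_[np.full(len(s),side*T),s],x,y,yaw,.006),6)
    return m
def cost(p,n,kind,img,win,ret=False):
    lab=labels(n,kind,*p[:2],p[2],win);x0,y0,w,h=win
    cls=[cv2.resize(gaussian_filter((lab==i).astype(np.float32),K*.45),(w,h),interpolation=cv2.INTER_AREA).ravel() for i in range(7)]
    M=np.array(cls).T; I=img[y0:y0+h,x0:x0+w].astype(float).mean(2).ravel()
    c=np.linalg.lstsq(M,I,rcond=None)[0]; r=np.clip(M@c-I,-60,60)
    return ((M@c).reshape(h,w),I.reshape(h,w)) if ret else np.mean(r**2)
E
python3 - <<'E'
from fit import *
im={n:cv2.imread(f"pics/{n}0.png") for n in P}
for k,p0 in {"A":(.478,-.374,np.radians(78)),"B":(.4865,-.147,np.radians(46))}.items():
    for n in ("scene","top"):
        if k=="A" and n=="top": wins=(304,155,30,42)
        else:
            c=proj(n,[[*p0[:2],.09]])[0]; wins=(int(c[0])-(15 if k=="A" else 18),int(c[1])-32,30 if k=="A" else 34,62) if n=="scene" else (int(c[0])-22,int(c[1])-20,44,42)
        for kind in("round","square"):
            best=min((minimize(cost,np.array(p0)+d,args=(n,kind,im[n],wins),method="Nelder-Mead",options=dict(initial_simplex=np.array(p0)+d+np.vstack([np.zeros(3),np.diag([.004,.004,.1])]),maxiter=120)) for d in ([0,0,0],[.003,-.003,-.05])),key=lambda r:r.fun)
            print(k,n,kind,round(best.fun,1),np.round(best.x[:2],4),round(np.degrees(best.x[2]),1))
E
```

```text
A scene round 1259.3 [ 0.478 -0.375] 77.1
A scene square 1263.7 [ 0.478 -0.375] 77.1
A top round 2110.2 [ 0.4801 -0.375 ] 78.7
A top square 2103.6 [ 0.4801 -0.3753] 79.2
B scene round 344.8 [ 0.4858 -0.1441] 43.7
B scene square 373.8 [ 0.4859 -0.1441] 44.0
B top round 411.5 [ 0.4862 -0.1456] 44.9
B top square 426.6 [ 0.4869 -0.146 ] 44.5
```

```bash
python3 - <<'E'
from fit import *
im={n:cv2.imread(f"pics/{n}0.png") for n in P}
rows=[]
for n,p,win in(("scene",(.4858,-.1441,np.radians(43.8)),(258,200,34,42)),("top",(.4865,-.1458,np.radians(44.7)),(214,155,42,42)),("top",(.4801,-.375,np.radians(79)),(303,155,32,42))):
    r=[]
    for kind in("round","square"):
        a,I=cost(p,n,kind,im[n],win,True); r.append(a)
    r.insert(1,I)
    rows.append(np.hstack([cv2.resize(np.clip((v-40)*1.2,0,255).astype(np.uint8),(265,200) if 0 else (250,198),interpolation=cv2.INTER_CUBIC) for v in r]))
cv2.imwrite("pics/cmp.png",np.vstack(rows))
E
```

```text
(no output)
```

View pics/cmp.png

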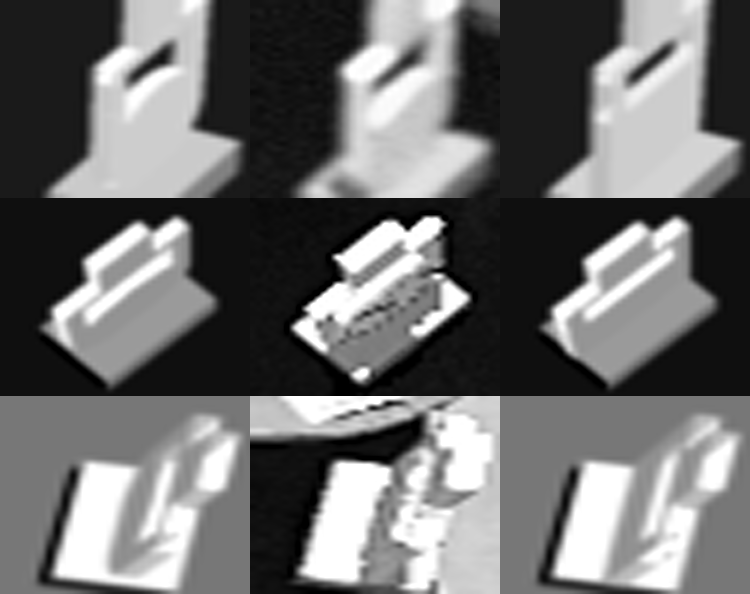

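The comparison settles it. B's lower corners are rounded with the block visible beneath them, so B is the dial gauge. A's straight boundary runs down to its block, so A is the square one. B's ticks lie on the side facing the robot and right, which is -x at yaw 45°. Next, the stand pose and nearby obstacles.

```bash
cat > stand.py <<'E'
from fit import *
B=[(-.09,.03,-.05,.05,0,.012),(-.007,.007,-.017,.017,.012,.165),(-.104,.007,-.012,.012,.159,.165),(-.110,-.104,-.012,.012,.159,.173)]
F=[([0,2,3,1],0),([4,5,7,6],1),([0,1,5,4],2),([2,3,7,6],3),([1,3,7,5],4),([0,2,6,4],5)]
def lab(n,p,win):
    x0,y0,w,h=win;m=np.zeros((h*K,w*K),np.uint8);cam=P[n]["camera_from_world"];C=-cam[:3,:3].T@cam[:3,3]
    for bi,(a,b,c,d,e,f) in enumerate(B):
        v=place([(x,y,z) for x in(a,b) for y in(c,d) for z in(e,f)],*p)
        ctr=v.mean(0)
        for idx,k in F:
            q=v[idx];fc=q.mean(0)
            if (fc-ctr)@(C-fc)>0: cv2.fillPoly(m,[np.round(((proj(n,q)-[x0,y0]+.5)*K-.5)*16).astype(np.int32)],(1 if bi==0 else 2 if k==4 else 3),shift=4)
    return m
def scost(p,im,wins):
    t=0
    for n in wins:
        x0,y0,w,h=wins[n];l=lab(n,p,wins[n])
        M=np.array([cv2.resize(gaussian_filter((l==i).astype(np.float32),K*.4),(w,h),interpolation=cv2.INTER_AREA).ravel() for i in range(4)]).T
        I=im[n][y0:y0+h,x0:x0+w].astype(float).mean(2).ravel();c=np.linalg.lstsq(M,I,rcond=None)[0]
        t+=np.mean(np.clip(M@c-I,-60,60)**2)
    return t
W={"scene":(332,178,46,90),"top":(136,112,58,62)}
E
python3 - <<'E'
from stand import *
im={n:cv2.imread(f"pics/{n}0.png") for n in P}
for ws in (W,{"scene":W["scene"]},{"top":W["top"]}):
  b=min((minimize(scost,[.6,.04,np.radians(a)],args=(im,ws),method="Nelder-Mead",options=dict(initial_simplex=np.array([.6,.04,np.radians(a)])+np.vstack([np.zeros(3),np.diag([-.006,.006,.1])]),maxiter=120)) for a in(-12,-18)),key=lambda r:r.fun)
  print(list(ws),round(b.fun),np.round(b.x[:2],4),np.degrees(b.x[2]), "tip",place([(-.104,0,.165)],*b.x).round(3))
print("bottle s/t",at_z("scene",(335,186),0),at_z("top",(142,252),0),at_z("top",(130,243),.1))
print("cyl",at_z("top",(140,202),.03),"pens",at_z("top",(118,220),.1),at_z("scene",(357,163),.12))
E
```

```text
['scene', 'top'] 1652 [0.6077 0.0389] -14.364460187786035 tip [[0.507 0.065 0.165]]
['scene'] 659 [0.6035 0.0426] -14.424778235438708 tip [[0.503 0.068 0.165]]
['top'] 879 [0.6061 0.038 ] -14.73616713419062 tip [[0.505 0.064 0.165]]
bottle s/t [0.31426647 0.10409738 0.        ] [0.28889852 0.1034085  0.        ] [0.30591143 0.10914578 0.1       ]
cyl [0.42056451 0.10898083 0.03      ] pens [0.36271298 0.14275402 0.1       ] [0.36217618 0.14000642 0.12      ]
```

```bash
cat > go.py <<'E'
import sys,numpy as np
from scipy.spatial.transform import Rotation as R
from bench import get_state
# args: target TCP x y z, tool-y angle deg -> increments
s=get_state();M=R.from_rotvec(s["tool_rot"]).as_matrix();x,y,z,a=map(float,sys.argv[1:5])
d=M.T@(np.array([x,y,z])-s["position"]);cur=np.degrees(np.arctan2(M[1,1],M[0,1]))
print("t",round(s["time"],2),"p",s["position"].round(4),"yang",cur.round(2),"q",s["joint_positions"].round(2),"F",s["ft_force"].round(1),"grip",round(s["grip_width"],3),"zdir",M[:,2].round(3))
print("tx ty tz",d.round(4),"spin",round(-((a-cur+180)%360-180),2))
E
python3 go.py .486 -.1455 .404 44.7
```

```text
t 0.1 p [ 0.2475 -0.6008  0.4038] yang -67.61 q [ 1.19  0.32 -0.07  1.45  0.02  1.37 -0.06] F [0.3 0.2 0.8] grip 0.997 zdir [-0.001  0.002 -1.   ]
tx ty tz [ 3.940e-01 -3.301e-01  3.000e-04] spin -112.31
```

Call:
step_arm(
  increments=[
    {"tx": 0.197,"ty": -0.165,"spin": -56,"claw": 1},
    {"tx": 0.197,"ty": -0.165,"spin": -56,"claw": 1},
    {"tx": 0.197,"ty": -0.165,"spin": -56,"claw": 1},
    {"tx": 0.197,"ty": -0.165,"spin": -56,"claw": 1},
    {"tx": 0.197,"ty": -0.165,"spin": -56,"claw": 1},
    {"tx": 0.197,"ty": -0.165,"spin": -56,"claw": 1},
    {"tx": 0.197,"ty": -0.165,"spin": -56,"claw": 1},
    {"tx": 0.197,"ty": -0.165,"spin": -56,"claw": 1},
  ],
  force=25,
)

```text
invalid input at $.increments[0]: expected keys claw, tx, ty, tz, spin
```

```bash
python3 go.py .486 -.1455 .404 44.7
```

```text
t 0.1 p [ 0.2475 -0.6008  0.4038] yang -67.61 q [ 1.19  0.32 -0.07  1.45  0.02  1.37 -0.06] F [0.3 0.2 0.8] grip 0.997 zdir [-0.001  0.002 -1.   ]
tx ty tz [ 3.940e-01 -3.301e-01  3.000e-04] spin -112.31
```

All five keys are required.

Call:
step_arm(
  increments=[
    {"tx": 0.197,"ty": -0.165,"tz": 0,"spin": -56,"claw": 1},
    {"tx": 0.197,"ty": -0.165,"tz": 0,"spin": -56,"claw": 1},
    {"tx": 0.197,"ty": -0.165,"tz": 0,"spin": -56,"claw": 1},
    {"tx": 0.197,"ty": -0.165,"tz": 0,"spin": -56,"claw": 1},
    {"tx": 0.197,"ty": -0.165,"tz": 0,"spin": -56,"claw": 1},
    {"tx": 0.197,"ty": -0.165,"tz": 0,"spin": -56,"claw": 1},
    {"tx": 0.197,"ty": -0.165,"tz": 0,"spin": -56,"claw": 1},
    {"tx": 0.197,"ty": -0.165,"tz": 0,"spin": -56,"claw": 1},
  ],
  force=25,
)

```text
time: 0.77
position: [0.3694, -0.3693, 0.4048]
tool_rot: [-2.421, -2.002, -0.001]
ft_force: [-1.6, -1.0, -0.5]
grip_width: 0.999
```

```bash
python3 go.py .486 -.1455 .404 44.7
```

```text
t 0.77 p [ 0.3694 -0.3693  0.4048] yang -10.83 q [ 1.03  0.06 -0.31  1.76  0.02  1.33  0.53] F [-1.6 -1.  -0.5] grip 0.999 zdir [ 0.     0.001 -1.   ]
tx ty tz [0.2417 0.0725 0.001 ] spin -55.53
```

Call:
step_arm(
  increments=[
    {"tx": 0.242,"ty": 0.072,"tz": 0,"spin": -55.5,"claw": 1},
    {"tx": 0.242,"ty": 0.072,"tz": 0,"spin": -55.5,"claw": 1},
    {"tx": 0.242,"ty": 0.072,"tz": 0,"spin": -55.5,"claw": 1},
    {"tx": 0.242,"ty": 0.072,"tz": 0,"spin": -55.5,"claw": 1},
    {"tx": 0.242,"ty": 0.072,"tz": 0,"spin": -55.5,"claw": 1},
    {"tx": 0.242,"ty": 0.072,"tz": 0,"spin": -55.5,"claw": 1},
    {"tx": 0.242,"ty": 0.072,"tz": 0,"spin": -55.5,"claw": 1},
    {"tx": 0.242,"ty": 0.072,"tz": 0,"spin": -55.5,"claw": 1},
  ],
)

```text
time: 1.43
position: [0.4872, -0.147, 0.4046]
tool_rot: [-1.211, -2.899, -0.001]
ft_force: [-0.6, -1.1, -0.4]
grip_width: 1.001
```

Call:
step_arm(
  increments=[
    {"tx": 0,"ty": 0,"tz": 0,"spin": 0,"claw": 1},
    {"tx": 0,"ty": 0,"tz": 0,"spin": 0,"claw": 1},
    {"tx": 0,"ty": 0,"tz": 0,"spin": 0,"claw": 1},
  ],
)

```text
time: 1.68
position: [0.4858, -0.1515, 0.4045]
tool_rot: [-1.235, -2.888, 0.0]
ft_force: [-0.3, -0.4, 0.1]
grip_width: 1.002
```

```bash
python3 go.py .486 -.1455 .3235 44.7
```

```text
t 1.68 p [ 0.4858 -0.1515  0.4045] yang 43.68 q [ 0.8   0.05 -0.56  1.78  0.03  1.32  0.99] F [-0.3 -0.4  0.1] grip 1.002 zdir [-0.001  0.    -1.   ]
tx ty tz [0.0041 0.0043 0.081 ] spin -1.02
```

Call:
step_arm(
  increments=[
    {"tx": 0.004,"ty": 0.004,"tz": 0,"spin": -1,"claw": 1},
    {"tx": 0.004,"ty": 0.004,"tz": 0.03,"spin": -1,"claw": 1},
    {"tx": 0.004,"ty": 0.004,"tz": 0.06,"spin": -1,"claw": 1},
    {"tx": 0.004,"ty": 0.004,"tz": 0.081,"spin": -1,"claw": 1},
    {"tx": 0.004,"ty": 0.004,"tz": 0.081,"spin": -1,"claw": 1},
    {"tx": 0.004,"ty": 0.004,"tz": 0.081,"spin": -1,"claw": 1},
  ],
)

```text
time: 2.18
position: [0.4858, -0.1452, 0.3232]
tool_rot: [-1.205, -2.899, -0.0]
ft_force: [0.4, 0.4, 0.6]
grip_width: 1.002
```

```bash
python3 go.py .486 -.1455 .3235 44.7; python3 - <<'E'
from h import *
o=[]
for n,(x,y,w,h) in {"scene":(235,150,80,110),"top":(200,130,80,110)}.items():
    im=imaging.get_image(n);cv2.imwrite(f"pics/{n}1.png",im);o.append(cv2.resize(im[y:y+h,x:x+w],None,fx=5,fy=5,interpolation=cv2.INTER_CUBIC))
cv2.imwrite("pics/g1.png",np.hstack(o))
E
```

```text
t 2.18 p [ 0.4858 -0.1452  0.3232] yang 44.85 q [ 0.78  0.11 -0.57  1.89  0.06  1.16  0.97] F [0.4 0.4 0.6] grip 1.002 zdir [-0.002  0.001 -1.   ]
tx ty tz [-0.0004 -0.0001 -0.0003] spin 0.15
```

View pics/g1.png

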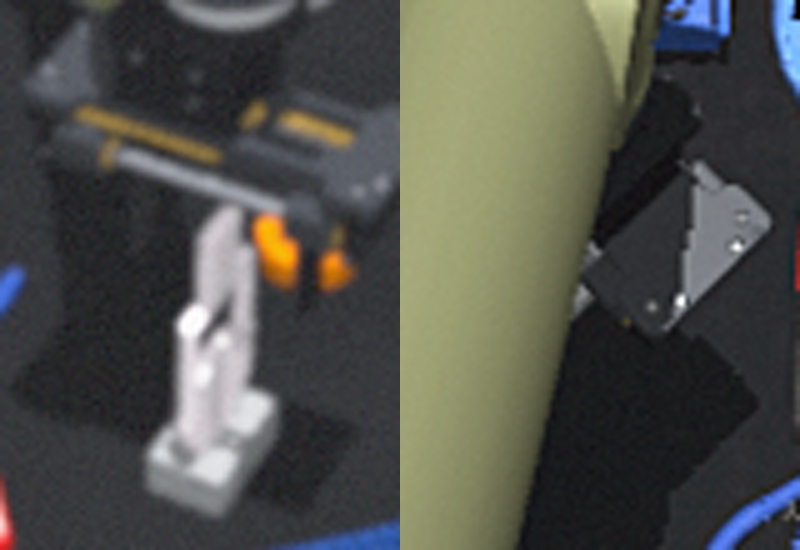

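The tab at (220,250) stands between the open fingers, and the lower body rounds off towards the foot, which confirms the dial. I'll close the gripper and lift.

Call:
step_arm(
  increments=[
    {"tx": 0,"ty": 0,"tz": 0,"spin": 0,"claw": 0},
    {"tx": 0,"ty": 0,"tz": 0,"spin": 0,"claw": 0},
    {"tx": 0,"ty": 0,"tz": 0,"spin": 0,"claw": 0},
    {"tx": 0,"ty": 0,"tz": 0,"spin": 0,"claw": 0},
    {"tx": 0,"ty": 0,"tz": 0,"spin": 0,"claw": 0},
    {"tx": 0,"ty": 0,"tz": 0,"spin": 0,"claw": 0},
    {"tx": 0,"ty": 0,"tz": 0,"spin": 0,"claw": 0},
    {"tx": 0,"ty": 0,"tz": 0,"spin": 0,"claw": 0},
  ],
  force=25,
)

```text
time: 2.95
position: [0.4862, -0.1452, 0.3237]
tool_rot: [-1.205, -2.901, 0.0]
ft_force: [-0.6, -0.2, -0.3]
grip_width: 0.476
```

Call:
step_arm(
  increments=[
    {"tx": 0,"ty": 0,"tz": 0,"spin": 0,"claw": 0},
    {"tx": 0,"ty": 0,"tz": 0,"spin": 0,"claw": 0},
    {"tx": 0,"ty": 0,"tz": 0,"spin": 0,"claw": 0},
  ],
)

```text
time: 3.2
position: [0.4862, -0.1452, 0.3237]
tool_rot: [-1.205, -2.901, 0.0]
ft_force: [0.4, -0.2, 0.1]
grip_width: 0.254
```

Call:
step_arm(
  increments=[
    {"tx": 0,"ty": 0,"tz": 0,"spin": 0,"claw": 0},
    {"tx": 0,"ty": 0,"tz": 0,"spin": 0,"claw": 0},
    {"tx": 0,"ty": 0,"tz": 0,"spin": 0,"claw": 0},
    {"tx": 0,"ty": 0,"tz": 0,"spin": 0,"claw": 0},
    {"tx": 0,"ty": 0,"tz": 0,"spin": 0,"claw": 0},
    {"tx": 0,"ty": 0,"tz": 0,"spin": 0,"claw": 0},
  ],
)

```text
time: 3.7
position: [0.4861, -0.1453, 0.3237]
tool_rot: [-1.205, -2.901, 0.0]
ft_force: [-0.5, 0.2, 0.4]
grip_width: 0.113
```

```bash
python3 go.py .486 -.1455 .424 44.7
```

```text
t 3.7 p [ 0.4861 -0.1453  0.3237] yang 44.89 q [ 0.78  0.11 -0.57  1.89  0.06  1.16  0.97] F [-0.5  0.2  0.4] grip 0.113 zdir [-0. -0. -1.]
tx ty tz [-1.000e-04 -3.000e-04 -1.003e-01] spin 0.19
```

The opening is 9.8 mm, which is the tab's thickness. Lifting 0.1 m.

Call:
step_arm(
  increments=[
    {"tx": 0,"ty": 0,"tz": -0.01,"spin": 0,"claw": 0},
    {"tx": 0,"ty": 0,"tz": -0.02,"spin": 0,"claw": 0},
    {"tx": 0,"ty": 0,"tz": -0.03,"spin": 0,"claw": 0},
    {"tx": 0,"ty": 0,"tz": -0.05,"spin": 0,"claw": 0},
    {"tx": 0,"ty": 0,"tz": -0.08,"spin": 0,"claw": 0},
    {"tx": 0,"ty": 0,"tz": -0.1,"spin": 0,"claw": 0},
    {"tx": 0,"ty": 0,"tz": -0.1,"spin": 0,"claw": 0},
    {"tx": 0,"ty": 0,"tz": -0.1,"spin": 0,"claw": 0},
  ],
)

```text
time: 4.37
position: [0.4866, -0.145, 0.4258]
tool_rot: [1.203, 2.898, -0.0]
ft_force: [-0.5, -0.8, -1.5]
grip_width: 0.113
```

```bash
python3 go.py .462 .077 .424 -14.5
```

```text
t 4.37 p [ 0.4866 -0.145   0.4258] yang 44.9 q [ 0.79  0.03 -0.56  1.75  0.02  1.36  1.01] F [-0.5 -0.8 -1.5] grip 0.113 zdir [ 0.003 -0.002 -1.   ]
tx ty tz [0.1746 0.1393 0.0013] spin 59.4
```

Call:
step_arm(
  increments=[
    {"tx": 0.01,"ty": 0.008,"tz": 0,"spin": 5,"claw": 0},
    {"tx": 0.025,"ty": 0.02,"tz": 0,"spin": 11,"claw": 0},
    {"tx": 0.045,"ty": 0.035,"tz": 0,"spin": 18,"claw": 0},
    {"tx": 0.065,"ty": 0.05,"tz": 0,"spin": 25,"claw": 0},
    {"tx": 0.085,"ty": 0.067,"tz": 0,"spin": 32,"claw": 0},
    {"tx": 0.105,"ty": 0.084,"tz": 0,"spin": 39,"claw": 0},
    {"tx": 0.12,"ty": 0.096,"tz": 0,"spin": 46,"claw": 0},
    {"tx": 0.13,"ty": 0.104,"tz": 0,"spin": 52,"claw": 0},
  ],
)

```text
time: 5.03
position: [0.4673, 0.023, 0.4227]
tool_rot: [-2.356, -2.075, 0.002]
ft_force: [-0.0, -0.4, -1.1]
grip_width: 0.116
```

Call:
step_arm(
  increments=[
    {"tx": 0,"ty": 0,"tz": 0,"spin": 2,"claw": 0},
    {"tx": 0,"ty": 0,"tz": 0,"spin": 4,"claw": 0},
    {"tx": 0,"ty": 0,"tz": 0,"spin": 6,"claw": 0},
    {"tx": 0,"ty": 0,"tz": 0,"spin": 6,"claw": 0},
  ],
)

```text
time: 5.37
position: [0.4677, 0.0204, 0.4227]
tool_rot: [-2.46, -1.952, 0.002]
ft_force: [-0.2, -0.8, -1.6]
grip_width: 0.116
```

```bash
python3 go.py .462 .077 .424 -14.5
```

```text
t 5.37 p [0.4677 0.0204 0.4227] yang -13.14 q [ 0.67 -0.07 -0.73  1.83 -0.05  1.36 -0.28] F [-0.2 -0.8 -1.6] grip 0.116 zdir [-0.002  0.    -1.   ]
tx ty tz [ 0.0538 -0.0184 -0.0013] spin 1.36
```

Call:
step_arm(
  increments=[
    {"tx": 0.015,"ty": -0.005,"tz": 0,"spin": 1.4,"claw": 0},
    {"tx": 0.035,"ty": -0.012,"tz": 0,"spin": 1.4,"claw": 0},
    {"tx": 0.05,"ty": -0.018,"tz": 0.01,"spin": 1.4,"claw": 0},
    {"tx": 0.054,"ty": -0.018,"tz": 0.025,"spin": 1.4,"claw": 0},
    {"tx": 0.054,"ty": -0.018,"tz": 0.037,"spin": 1.4,"claw": 0},
    {"tx": 0.054,"ty": -0.018,"tz": 0.042,"spin": 1.4,"claw": 0},
    {"tx": 0.054,"ty": -0.018,"tz": 0.042,"spin": 1.4,"claw": 0},
    {"tx": 0.054,"ty": -0.018,"tz": 0.042,"spin": 1.4,"claw": 0},
  ],
)

```text
time: 6.03
position: [0.4629, 0.0761, 0.3814]
tool_rot: [-2.485, -1.921, 0.001]
ft_force: [0.2, 0.2, -0.4]
grip_width: 0.115
```

```bash
python3 go.py .462 .077 .381 -14.5; python3 - <<'E'
from h import *
o=[]
for n,(x,y,w,h) in {"scene":(310,130,80,120),"top":(110,100,80,120)}.items():
    im=imaging.get_image(n);cv2.imwrite(f"pics/{n}2.png",im);o.append(cv2.resize(im[y:y+h,x:x+w],None,fx=5,fy=5,interpolation=cv2.INTER_CUBIC))
cv2.imwrite("pics/g2.png",np.hstack(o))
E
```

```text
t 6.03 p [0.4629 0.0761 0.3814] yang -14.57 q [ 0.62 -0.03 -0.81  1.89 -0.02  1.28 -0.44] F [ 0.2  0.2 -0.4] grip 0.115 zdir [-0.001  0.    -1.   ]
tx ty tz [ 0.0007 -0.0011  0.0004] spin -0.07
```

View pics/g2.png

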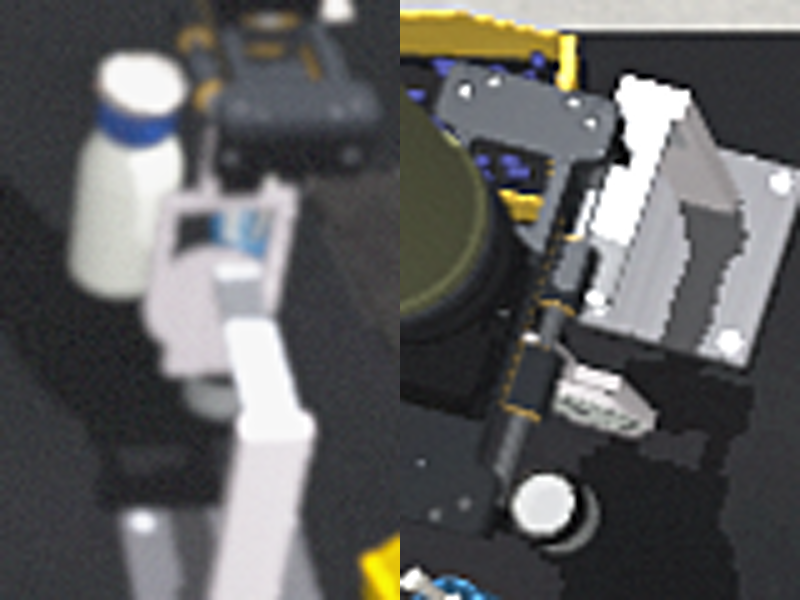

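```bash
python3 - <<'E'
from h import *
g=place([(.004,-.036,.128),(.004,.036,.128),(.004,-.026,.118),(.004,.026,.118),(.004,0,.016)],.4629,.0761,np.radians(-14.57),.0637)
print(((proj("scene",g)-[310,130]+.5)*5).round())
s=place([(-.11,-.012,.173),(-.11,.012,.173),(-.104,0,.165)],.605,.040,np.radians(-14.5))
print(((proj("scene",s)-[310,130]+.5)*5).round(),((proj("top",s)-[110,100]+.5)*5).round())
M=place([(-.11,0,.168)],.605,.040,np.radians(-14.5))[0]-[.4629,.0761,.0637];a=np.radians(-14.57)
print("tip in gauge",M[0]*np.cos(a)+M[1]*np.sin(a),-M[0]*np.sin(a)+M[1]*np.cos(a),M[2])
E
```

```text
[[161. 201.]
 [296. 198.]
 [177. 215.]
 [275. 213.]
 [202. 355.]]
[[214. 266.]
 [259. 265.]
 [237. 285.]] [[197. 308.]
 [149. 295.]
 [181. 294.]]
tip in gauge 0.036611702211789776 0.0006735988824592195 0.1043
```

The seen gauge and lip corners match the projections to about 1 px. The hook is centred in the slot: 1 mm lateral error, with about 7 and 9 mm vertical clearance. Advancing 92 mm along the hook.

Call:
step_arm(
  increments=[
    {"tx": 0,"ty": 0.008,"tz": 0,"spin": 0,"claw": 0},
    {"tx": 0,"ty": 0.022,"tz": 0,"spin": 0,"claw": 0},
    {"tx": 0,"ty": 0.038,"tz": 0,"spin": 0,"claw": 0},
    {"tx": 0,"ty": 0.054,"tz": 0,"spin": 0,"claw": 0},
    {"tx": 0,"ty": 0.07,"tz": 0,"spin": 0,"claw": 0},
    {"tx": 0,"ty": 0.084,"tz": 0,"spin": 0,"claw": 0},
    {"tx": 0,"ty": 0.092,"tz": 0,"spin": 0,"claw": 0},
    {"tx": 0,"ty": 0.092,"tz": 0,"spin": 0,"claw": 0},
  ],
)

```text
time: 6.8
position: [0.5536, 0.0526, 0.3816]
tool_rot: [-2.486, -1.92, -0.002]
ft_force: [-0.5, 0.2, -1.0]
grip_width: 0.115
```

```bash
python3 go.py .552 .054 .366 -14.5
```

```text
t 6.8 p [0.5536 0.0526 0.3816] yang -14.62 q [ 0.57  0.21 -0.8   1.7   0.16  1.3  -0.52] F [-0.5  0.2 -1. ] grip 0.115 zdir [ 0.001  0.001 -1.   ]
tx ty tz [ 0.001  -0.0019  0.0156] spin -0.12
```

Call:
step_arm(
  increments=[
    {"tx": 0,"ty": 0,"tz": 0.005,"spin": 0,"claw": 0},
    {"tx": 0,"ty": 0,"tz": 0.01,"spin": 0,"claw": 0},
    {"tx": 0,"ty": 0,"tz": 0.014,"spin": 0,"claw": 0},
    {"tx": 0,"ty": 0,"tz": 0.015,"spin": 0,"claw": 0},
    {"tx": 0,"ty": 0,"tz": 0.0155,"spin": 0,"claw": 0},
    {"tx": 0,"ty": 0,"tz": 0.016,"spin": 0,"claw": 0},
  ],
)

```text
time: 7.3
position: [0.5517, 0.0541, 0.3658]
tool_rot: [2.484, 1.923, -0.0]
ft_force: [-0.5, 0.3, -1.5]
grip_width: 0.115
```

Call:
step_arm(
  increments=[
    {"tx": 0,"ty": 0,"tz": 0.0005,"spin": 0,"claw": 0},
    {"tx": 0,"ty": 0,"tz": 0.001,"spin": 0,"claw": 0},
  ],
)

```text
time: 7.47
position: [0.5519, 0.054, 0.3649]
tool_rot: [2.484, 1.923, 0.0]
ft_force: [-0.4, 0.7, -1.4]
grip_width: 0.114
```

Call:
step_arm(
  increments=[
    {"tx": 0,"ty": 0,"tz": 0.0005,"spin": 0,"claw": 0},
    {"tx": 0,"ty": 0,"tz": 0.001,"spin": 0,"claw": 0},
  ],
)

```text
time: 7.63
position: [0.552, 0.054, 0.3647]
tool_rot: [2.484, 1.923, 0.0]
ft_force: [-3.1, 0.1, 7.2]
grip_width: 0.114
```

Call:
step_arm(
  increments=[
    {"tx": 0,"ty": 0,"tz": 0.0005,"spin": 0,"claw": 0},
    {"tx": 0,"ty": 0,"tz": 0.001,"spin": 0,"claw": 0},
  ],
)

```text
time: 7.8
position: [0.552, 0.0541, 0.3647]
tool_rot: [2.483, 1.922, -0.0]
ft_force: [-4.5, -1.0, 13.0]
grip_width: 0.116
```

The crossbar has landed on the hook. I'll back off about 1.3 mm to relieve the press, then open gently.

Call:
step_arm(
  increments=[
    {"tx": 0,"ty": 0,"tz": -0.0013,"spin": 0,"claw": 0},
    {"tx": 0,"ty": 0,"tz": -0.0013,"spin": 0,"claw": 0},
    {"tx": 0,"ty": 0,"tz": -0.0013,"spin": 0,"claw": 0},
  ],
  force=5,
)

```text
time: 8.05
position: [0.5521, 0.054, 0.3647]
tool_rot: [2.484, 1.923, 0.001]
ft_force: [-1.6, -0.2, 4.3]
grip_width: 0.115
```

Call:
step_arm(
  increments=[
    {"tx": 0,"ty": 0,"tz": 0,"spin": 0,"claw": 0.16},
    {"tx": 0,"ty": 0,"tz": 0,"spin": 0,"claw": 0.2},
    {"tx": 0,"ty": 0,"tz": 0,"spin": 0,"claw": 0.25},
    {"tx": 0,"ty": 0,"tz": 0,"spin": 0,"claw": 0.3},
    {"tx": 0,"ty": 0,"tz": 0,"spin": 0,"claw": 0.4},
    {"tx": 0,"ty": 0,"tz": 0,"spin": 0,"claw": 0.5},
    {"tx": 0,"ty": 0,"tz": 0,"spin": 0,"claw": 0.6},
    {"tx": 0,"ty": 0,"tz": 0,"spin": 0,"claw": 0.6},
  ],
)

```text
time: 8.72
position: [0.5519, 0.0539, 0.364]
tool_rot: [2.484, 1.923, -0.0]
ft_force: [0.3, 0.4, 0.6]
grip_width: 0.518
```

```bash
python3 go.py .552 .054 .466 -14.5
```

```text
t 8.72 p [0.5519 0.0539 0.364 ] yang -14.51 q [ 0.56  0.22 -0.8   1.72  0.17  1.27 -0.53] F [0.3 0.4 0.6] grip 0.518 zdir [-0. -0. -1.]
tx ty tz [ 1.00e-04  1.00e-04 -1.02e-01] spin -0.01
```

Call:
step_arm(
  increments=[
    {"tx": 0,"ty": 0,"tz": -0.01,"spin": 0,"claw": 0.6},
    {"tx": 0,"ty": 0,"tz": -0.03,"spin": 0,"claw": 0.6},
    {"tx": 0,"ty": 0,"tz": -0.06,"spin": 0,"claw": 0.6},
    {"tx": 0,"ty": 0,"tz": -0.09,"spin": 0,"claw": 0.6},
    {"tx": 0,"ty": 0,"tz": -0.12,"spin": 0,"claw": 0.6},
    {"tx": -0.04,"ty": 0,"tz": -0.12,"spin": 0,"claw": 0.6},
    {"tx": -0.08,"ty": 0,"tz": -0.12,"spin": 0,"claw": 0.6},
    {"tx": -0.12,"ty": 0,"tz": -0.12,"spin": 0,"claw": 0.6},
  ],
)

```text
time: 9.38
position: [0.5214, -0.0625, 0.4858]
tool_rot: [2.48, 1.925, 0.002]
ft_force: [0.4, -0.5, 0.2]
grip_width: 0.597
```

Call:
step_arm(
  increments=[
    {"tx": -0.04,"ty": 0,"tz": 0,"spin": 0,"claw": 0.6},
    {"tx": -0.08,"ty": 0,"tz": 0,"spin": 0,"claw": 0.6},
    {"tx": -0.08,"ty": 0,"tz": 0,"spin": 0,"claw": 0.6},
    {"tx": -0.08,"ty": 0,"tz": 0,"spin": 0,"claw": 0.6},
    {"tx": -0.08,"ty": 0,"tz": 0,"spin": 0,"claw": 0.6},
    {"tx": -0.08,"ty": 0,"tz": 0,"spin": 0,"claw": 0.6},
    {"tx": -0.08,"ty": 0,"tz": 0,"spin": 0,"claw": 0.6},
    {"tx": -0.08,"ty": 0,"tz": 0,"spin": 0,"claw": 0.6},
  ],
)

```text
time: 10.05
position: [0.5022, -0.1382, 0.4842]
tool_rot: [2.482, 1.926, 0.0]
ft_force: [0.3, 0.0, -0.5]
grip_width: 0.6
```

```bash
python3 go.py .552 .054 .466 -14.5; python3 - <<'E'
from h import *
g=place([(.004,-.036,.128),(.004,.036,.128),(.004,0,.016)],.552,.054,np.radians(-14.5),.047)
print(((proj("scene",g)-[310,150]+.5)*5).round())
o=[]
for n,(x,y,w,h) in {"scene":(310,150,80,120),"top":(110,90,80,120)}.items():
    im=imaging.get_image(n)
    cv2.imwrite(f"pics/{n}3.png",im);o.append(cv2.resize(im[y:y+h,x:x+w],None,fx=5,fy=5,interpolation=cv2.INTER_CUBIC))
cv2.imwrite("pics/g3.png",np.hstack(o))
s0,s1=[cv2.imread(f"pics/scene{i}.png")[200:272,178:212].astype(float) for i in(0,3)]
print("square gauge shift px",cv2.phaseCorrelate(s0.mean(2),s1.mean(2)))
a=imaging.get_image("scene").astype(float);[imaging.get_image("top") for _ in range(10)];b=imaging.get_image("scene").astype(float)
print("diff",np.abs(a-b)[150:270,320:385].mean(),np.abs(a-b)[280:370,20:120].mean())
E
```

```text
t 10.05 p [ 0.5022 -0.1382  0.4842] yang -14.36 q [ 0.85  0.05 -0.65  1.62  0.03  1.48 -0.05] F [ 0.3  0.  -0.5] grip 0.6 zdir [ 0. -0. -1.]
tx ty tz [0.1986 0.0006 0.0182] spin 0.14
[[189. 241.]
 [330. 237.]
 [230. 393.]]
square gauge shift px ((0.03175887976379599, 0.013365079046721462), 0.9673563056180865)
diff 2.2954273504273504 1.897925925925926
```

View pics/g3.png

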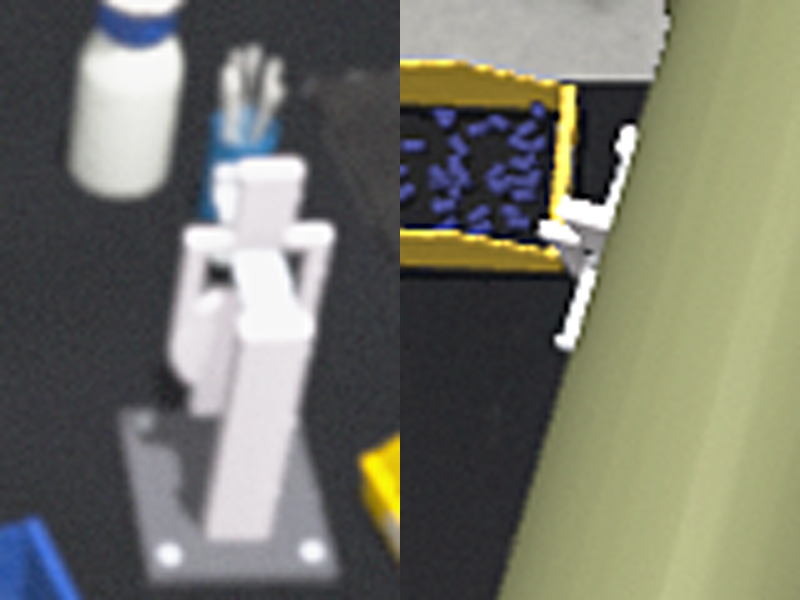

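The gauge hangs upright on the hook. The crossbar runs from (185,235) to (332,232), as predicted to about 1 px, the round dial sits behind the post, and the lip shows above at (225,190). It is still, and the square gauge hasn't moved (0.03 px).

```bash
python3 -c "
from bench import workorder;print(workorder.close_job())"
```

```text
the job is handed in; nothing more can be done
None
```

The dial gauge now hangs on the flat hook, and I handed the job in at about 11 s of robot time; no verdict was reported. I gripped it by its tab, lifted it out of its block and turned it so the graduated face points to the hook's free end. I then passed the hook through the slot, lowered the crossbar onto it at about x = -55 mm, released it and drew the arm clear.

**Last checks:**
- **Hang:** the gauge's crossbar appears within about 1–2 px of where it should be, so it hangs upright and square to the hook, with its back to the post.
- **Stillness:** two pictures about 0.5 s apart differed by little more than image noise (2.3 against 1.9 on bare floor).
- **Square gauge:** it shifted 0.03 px in the scene picture, so it has not moved.
- **Robot:** the wrist reads close to zero force and the gripper is well clear of everything.

**Uncertain points:**
- **Which gauge is which:** the first pictures left this unclear. The model fit favoured the round dial for the gauge I took by only a small margin and could not tell for the other. The picture taken with the gauge lifted then showed the round dial plainly.
- **Which side is the face:** I judged this from the tick marks in the first top picture and did not confirm it from in front after hanging.
- **Stand position:** the two cameras disagreed by about 5 mm on where the stand is. I used a value between them, and the lip then appeared where expected.

I viewed 11 pictures, one over the budget of 10.

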